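# Shift the mixer drive into third and start it

## Robot

A 6-joint arm with a two-finger parallel gripper is mounted at the origin on a cart in front of the work surface, level with it; the furniture and walls round the work are solid. World frame = base frame: x ahead of the robot, y to its left, z up, the work surface at z = 0. Lengths are in m, angles in rad, forces in N, time in s.
With the tool pointing down it reaches from about 0.375 to 0.9 m from the base axis. Payload 3.1 kg.
Tool frame: the origin (TCP) lies at the very end of the fingers, on their centre line; the grasp point (between the pads) lies 19 mm behind it; z points along the fingers, y is the line along which they close (so a half turn about z gives the same grasp; the last joint's range is limited). The gripper opens to 85 mm and grips with 20 to 120 N. Pads are 22 mm wide; open, the fingers measure 114 mm over their backs; the gripper's body (76 mm by 85 mm) begins 54 mm behind the grasp point. The pads swing forward as they close: fully open they stand 13 mm farther back than shut.
Start: joints at [1.093, 0.527, 1.433, -0, 1.181, -0.178], TCP at [0.184, 0.597, 0.231] pointing down, gripper open.
Joint ranges: [-3.08, 3.08], [-0.75, 2.2], [0.22, 2.44], [-1.43, 4.57], [0, 2.65], [-2.85, 2.85]. Speed limits (rad/s): [2.79, 2.79, 3.14, 3.14, 3.14, 3.14].

## Interface

Orientations are given as a unit quaternion [x, y, z, w].
In Python, from workcell import status, get_image, job gives the robot as it stands.
- The arm moves only by the shell command python3 -m crank 'ROWS' [FORCE]. ROWS is JSON, a list of rows, each an object of numbers: "jaw": the opening, from 0 (shut) to 1 (fully open); "x", "y", "z": the shift along the tool's x, y, z in mm; "twist": the turn about the tool's z in rad. A call has 1 to 10 rows; each row is the pose to reach, as a shift and turn from the pose commanded when the call began, along the tool's axes at that moment; what a row does not reach only later rows make up. A row lasts 1/12 s, in which the tool goes at most 41.7 mm and 7.16 degrees, less where a joint would pass 70% of its speed; a pose out of reach is approached as far as the arm can. A call with a gripper value outside its range is refused whole. The fingers move at their own pace and stop on an object; FORCE is the grip in N (left out, the last holds). Time passes only in rows, so rows that repeat a pose let the fingers close. It gives the time, the measured TCP pose, the force, the opening and the grip force at its end, in the units of the state.
- status.read_state(): the state, without advancing time (a new reading comes with each control period).
- get_image(name): name is "scene" or "top" or "wrist"; returns a dict with "img" (420x560x3 uint8, blue, green, red), "depth" (420x560 float32, m along the optical axis (not along the pixel's ray), 0 where there is no reading), "fov_y" (degrees; the focal length in pixels is half the picture's height over the tangent of half this angle, whatever the lens; pixels are square), "cx", "cy" (the principal point, pixels), "k1" (the pictures are not rectified: a ray, as slopes to the right and down, at radius r is drawn at 1 + k1 r^2 times it, then the intrinsics apply), "R" (3x3) and "t" (3): a world point X has camera coordinates R X + t; the wrist camera has in their place "T_tool_cam" (4x4, takes a point from camera to tool coordinates, whose origin is the TCP and whose axes are the flange's). Camera axes: x right, y down, z forward; pixel columns grow to the right and rows downward; lengths in m; the calibration is good to about 2 mm. A picture is of the moment at which its call begins: read the wrist's pose just before it.
- job.hand_in(): hands the job in; it is judged then, once.
The state is a dict: "time": time; "qpos": joint angles; "qvel": joint speeds; "tau": joint torques, N m; "tcp_pos": TCP position; "ee_rot": TCP orientation; "force": force on the tool from outside, world axes, zero at the start; "ft_torque": the same for the moment, N m; "width": finger opening in m; "grasp_force": force on a finger pad.
Only numpy, scipy, OpenCV 4.12 (cv2) and the standard library are available. Lean on these libraries where they do the work, as an engineer would, in place of code of your own. Each camera call takes 0.05 s, during which the arm holds its last target. There are 200 camera calls.

## Task

Put the bench mixer's drive into third gear: with the fingertips push the gear lever along its H-shaped gate to neutral, across to the right lane, then fully forward into the slot with three red dots. Only then press the green start button down and let it go. Do not grip, force or lift the lever's knob, and leave the things round the drive where they are.

Things in the scene. Friction and masses are not known exactly. Their poses are not given: they have to be found in the camera images.
- mixer_drive: geared drive of a bench mixer: white box 140 (x) x 196 (y) x 100 (z) mm, fixed to the bench. Origin under its centre, on the bench; own x points forward (away from the operator), y left, z up. An aluminium plate (100 x 108 mm) with an H-shaped gate covers the right part of its top; the green start button stands on the left part
- gate_centre (a point): centre of the H gate, on the plate's top face, 100 mm above the bench; 35 mm right of the drive's centre. The H: a cross channel (neutral), 18 mm wide, and a left and a right lane, 14 mm wide, centred 22 mm left and right, running 30 mm forward and back. Dots mark the slots: one forward left, two back left, three (red) forward right, four back right
- slot_three (a point): the lever's fully home place in the third slot (three red dots, forward right), on the top face of the plate: 25 mm forward and 22 mm right of gate_centre
- gear_knob: yellow knob of the gear lever; this origin lies at the lever's pivot, 94 mm below the plate's top face; its z runs up the lever. The steel stem, 10 mm thick, is held by the gate: it can only go along the H. The lever tilts about the pivot, stays where it is left and resists with about 2 N at the knob; 40 N is forcing it
- knob_centre (a point): middle of the yellow knob: a cylinder 30 mm across and 31 mm long on the lever's axis, 132 mm from the pivot; with the lever upright its centre is 38 mm and its lower edge 22 mm above the gate plate. Between the lanes it travels 65 mm; from neutral to the end of a slot about 36 mm
- knob_front: the front quarter of the yellow knob's side (toward the operator, -x of the drive); same origin and axes as gear_knob
- knob_back: the back quarter of the yellow knob's side (toward the wall, +x); same origin and axes as gear_knob
- knob_left: the left quarter of the yellow knob's side (toward +y); same origin and axes as gear_knob
- knob_right: the right quarter of the yellow knob's side (toward -y); same origin and axes as gear_knob
- swing_across (a joint): sideways lean of the lever (rad): positive left, negative right (the drive's own sides). +0.24 is the middle of the left lane, -0.24 of the right lane; the outer walls stop it near +0.26 and -0.26. It can leave a lane only while swing_fore is within about 0.04 of 0
- swing_fore (a joint): fore-and-aft lean of the lever (rad): positive forward (the drive's +x), 0 neutral (in the cross channel); the slots' ends stop it near +0.27 and -0.27. At the start the lever is somewhere along the left lane, forward, back or near neutral
- lift_ring (a joint): rise of knob and red lock-out ring along the stem (m): 0 down (a spring of about 4 N holds it there), 0.014 up
- start_button (a joint): travel of the green start button (m): 0 out, 0.006 fully down, which takes 5 N; it springs back
- start_button_top (a point): centre of the upper face of the round green start button, 30 mm across; it is pressed straight down
- vial_orange: an upright vial with an orange cap, 26 mm wide, 62 mm tall, left of the drive; a loose bystander, origin at its underside's centre or middle, to be left where it is
- reagent_c: an upright small brown bottle with a white cap, 60 mm wide, 118 mm tall, right of the drive; a loose bystander, origin at its underside's centre or middle, to be left where it is
- falcon_1: a white tube with an orange cap lying behind the drive, 114 mm long; a loose bystander, origin at its underside's centre or middle, to be left where it is
- microtube_1: a tiny white tube with a blue cap lying behind the drive, 41 mm long; a loose bystander, origin at its underside's centre or middle, to be left where it is
- rack_blue: a blue tip rack, 83x122x61 mm, on the far left; a loose bystander, origin at its underside's centre or middle, to be left where it is
- timer: a white bench timer, 60x68x17 mm, on the far left; a loose bystander, origin at its underside's centre or middle, to be left where it is

How it is judged:
On the way, in this order (a step that is already met when the one before it is completed fails the run):
1. the lever has been moved across to the right lane in neutral (value of joint swing_across below -0.15 rad and value of joint swing_fore between -0.1 and 0.1 rad), for 0.1 s.
2. the lever is fully forward in the third slot (value of joint swing_across below -0.19 rad and value of joint swing_fore above 0.22 rad), for 0.2 s.
3. the start button is pressed down (value of joint start_button above 0.004 m), for 0.1 s.
At the end, for the whole second after the job is handed in: the lever rests in the third slot (swing_across below -0.19, swing_fore above 0.22), the start button has been pressed at least 4 mm and is out again (under 2 mm), the knob is down (all of step 2 and value of joint start_button below 0.002 m and value of joint lift_ring below 0.004 m); the robot touches nothing.
It fails at once if the start button is pressed while the lever is not home in third (value of joint start_button above 0.003 m and not (value of joint swing_across below -0.19 rad and value of joint swing_fore above 0.22 rad)).
It fails at once if the knob is lifted more than 6 mm (value of joint lift_ring above 0.006 m).
It fails at once if the fingers press or squeeze the knob with more than 40 N (contact force between the fingers and gear_knob above 40 N).
It fails at once if the knob is gripped: the fingers press on two opposite sides of it at once with over 1.5 N each ((contact force between the fingers and knob_front above 1.5 N and contact force between the fingers and knob_back above 1.5 N) or (contact force between the fingers and knob_left above 1.5 N and contact force between the fingers and knob_right above 1.5 N)).
It fails at once if a bystander is moved more than 25 mm (distance of any of vial_orange, reagent_c, falcon_1, microtube_1, rack_blue, timer from where it was at the start of the episode above 0.025 m).
It also fails if it takes over 58 s, if anything falls off the work surface, if the arm or the gripper's body presses on something with over 40 N, if the wrist force passes 120 N, or if a joint passes its speed limit or range.

## Working session

There is one attempt and no reset: what is moved stays moved. The work goes in short steps, Python scripts to look and compute and a shell command to move; the robot and the scene stay as the last step left them, time stands still between calls to the robot, and variables do not carry over. Pictures are saved under pics/ and viewed, at most 10 in all, crops included, and the job is handed in when it is done.

```bash
ls; mkdir -p pics; cat > h.py <<'E'
import numpy as np, cv2
from workcell import status, get_image, job
from scipy.spatial.transform import Rotation as Ro
def intr(g):
    f=g["img"].shape[0]/2/np.tan(np.radians(g["fov_y"])/2); return f
def pose(g,s):
    # camera->world
    if "R" in g:
        R=np.array(g["R"]);t=np.array(g["t"]); return R.T,-R.T@t
    T=np.array(g["T_tool_cam"]);Rw=Ro.from_quat(s["ee_rot"]).as_matrix()
    return Rw@T[:3,:3],Rw@T[:3,3]+np.array(s["tcp_pos"])
def rays(g,uv):
    uv=np.atleast_2d(uv).astype(float);f=intr(g)
    d=(uv-[g["cx"],g["cy"]])/f; p=d.copy()
    for _ in range(20): p=d/(1+g["k1"]*(p**2).sum(1,keepdims=True))
    return np.c_[p,np.ones(len(p))]
def onplane(g,s,uv,z):
    R,o=pose(g,s);d=rays(g,uv)@R.T
    return o+d*((z-o[2])/d[:,2])[:,None]
def bydepth(g,s,uv):
    R,o=pose(g,s);uv=np.atleast_2d(uv);r=rays(g,uv)
    z=g["depth"][uv[:,1].astype(int),uv[:,0].astype(int)]
    return o+(r*z[:,None])@R.T
def grab(n):
    s=status.read_state();return get_image(n),s
E
python3 - <<'E'
from h import *
s=status.read_state();print({k:np.round(v,3) for k,v in s.items()})
ims=[]
for n in("scene","top"):
    g,s=grab(n);cv2.imwrite(f"pics/{n}0.png",g["img"]);print(n,g["fov_y"],g["k1"],pose(g,s)[1])
E
```

```text
pics
{'time': np.float64(0.0), 'qpos': array([ 1.094,  0.528,  1.434, -0.   ,  1.181, -0.178]), 'qvel': array([-0.002, -0.   , -0.   ,  0.001,  0.001, -0.   ]), 'tau': array([-1.0000e-03, -4.4235e+01, -1.7802e+01, -0.0000e+00,  8.0000e-03,
        0.0000e+00]), 'tcp_pos': array([0.184, 0.597, 0.23 ]), 'ee_rot': array([ 0.149,  0.989, -0.001, -0.   ]), 'force': array([-0.175, -0.579,  0.336]), 'ft_torque': array([-0.011, -0.048,  0.009]), 'grasp_force': np.float64(0.0), 'width': np.float64(0.085)}
scene 42.89610930371417 -0.07720675439270219 [-0.50297352  0.73226438  0.68036125]
top 49.62455067667075 -0.11375711868533059 [0.37504174 0.34122155 1.12958007]
```

View pics/scene0.png

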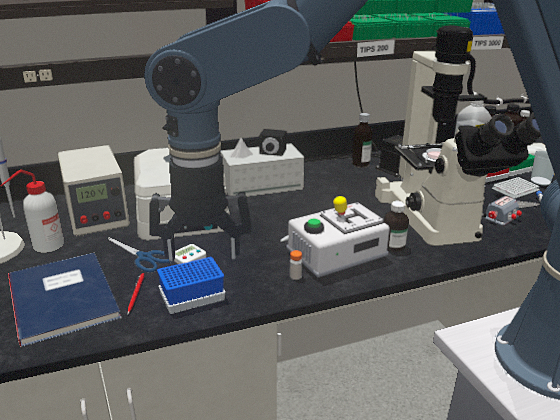

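View pics/top0.png

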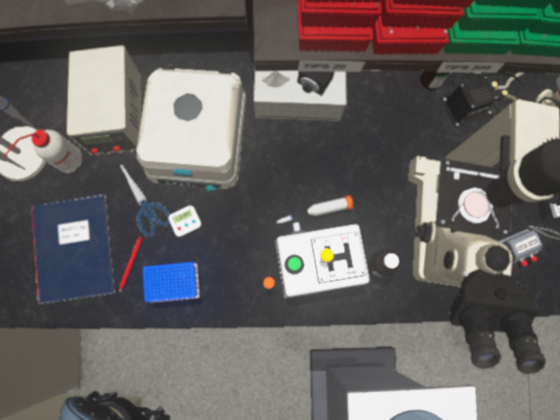

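The scene view shows the drive with green button (314,226) and yellow knob (340,203). In the top view the drive is at (322,262), with the button at (294,264) and the knob at (327,256) on the left lane. The bottle stands at (391,261), the vial at (268,283) and the tubes behind at (330,206).

```bash
cat >> h.py <<'E'
def blob(g,lo,hi,roi=None):
    m=cv2.inRange(cv2.cvtColor(g["img"],cv2.COLOR_BGR2HSV),lo,hi)
    if roi is not None:
        k=np.zeros_like(m);k[roi[1]:roi[3],roi[0]:roi[2]]=255;m&=k
    n,l,st,c=cv2.connectedComponentsWithStats(m)
    i=1+np.argmax(st[1:,4]);return c[i],st[i],(l==i)
def tri(views):
    A=0;b=0
    for g,s,uv in views:
        R,o=pose(g,s);d=(R@rays(g,uv)[0]);d/=np.linalg.norm(d);P=np.eye(3)-np.outer(d,d);A=A+P;b=b+P@o
    X=np.linalg.solve(A,b);res=[]
    for g,s,uv in views:
        R,o=pose(g,s);d=(R@rays(g,uv)[0]);d/=np.linalg.norm(d);res.append(np.linalg.norm(np.cross(X-o,d)))
    return X,res
Y=((20,120,120),(35,255,255));G=((45,120,60),(85,255,255))
E
python3 - <<'E'
from h import *
gs,s=grab("scene");gt,_=grab("top")
roiS=(270,180,400,280);roiT=(270,225,380,300)
for nm,c in(("knob",Y),("button",G)):
    a=blob(gs,*c,roiS);b=blob(gt,*c,roiT)
    X,r=tri([(gs,s,a[0]),(gt,s,b[0])])
    print(nm,a[0],a[1],b[0],b[1],X.round(4),np.round(r,4))
# depth cloud of box top
v,u=np.mgrid[225:300,270:380];uv=np.c_[u.ravel(),v.ravel()]
P=bydepth(gt,s,uv)
ok=(P[:,2]>.085)&(P[:,2]<.112)
q=P[ok];print("n",ok.sum(),"z med",np.median(q[:,2]))
rect=cv2.minAreaRect((q[:,:2]*1000).astype(np.float32));print(rect,cv2.boxPoints(rect))
# white contour in top view cast to z=.1
m=(gt["img"].min(2)>150).astype(np.uint8);k=np.zeros_like(m);k[225:300,270:372]=1;m=cv2.morphologyEx(m*k,cv2.MORPH_CLOSE,np.ones((9,9)))
c=max(cv2.findContours(m,0,2)[0],key=cv2.contourArea);W=onplane(gt,s,c[:,0],.1)
rect=cv2.minAreaRect((W[:,:2]*1000).astype(np.float32));print("white",rect,cv2.boxPoints(rect))
cv2.imwrite("pics/crop.png",cv2.resize(np.hstack([gt["img"][190:310,255:405],gs["img"][180:300,270:420]]),None,fx=2.6,fy=2.6,interpolation=2))
for n,(uu,vv) in {"bottle":(391,261),"vial":(268,283)}.items(): print(n,bydepth(gt,s,(uu,vv)))
E
```

```text
knob [339.9726776  203.54098361] [333 196  14  17 183] [326.90647482 254.96402878] [321 248  13  14 139] [0.4733 0.214  0.1342] [0.0013 0.0013]
button [313.59302326 222.60465116] [307 219  14   9  86] [294.07801418 263.38297872] [288 257  13  14 141] [0.4587 0.2853 0.105 ] [0.0014 0.0014]
n 4760 z med 0.09185445897643751
((470.2307434082031, 199.68589782714844), (139.69471740722656, 230.22195434570312), 7.937886714935303) [[385.15588 304.04803]
 [416.9494   76.03199]
 [555.3056   95.32376]
 [523.5121  323.3398 ]]
white ((475.67266845703125, 221.95733642578125), (157.93063354492188, 196.50318908691406), 8.054520606994629) [[383.7198  308.17545]
 [411.25287 113.61072]
 [567.62555 135.73923]
 [540.09247 330.30396]]
bottle [[0.45758556 0.0654161  0.11466985]]
vial [[0.41705493 0.34370962 0.0618163 ]]
```

View pics/crop.png

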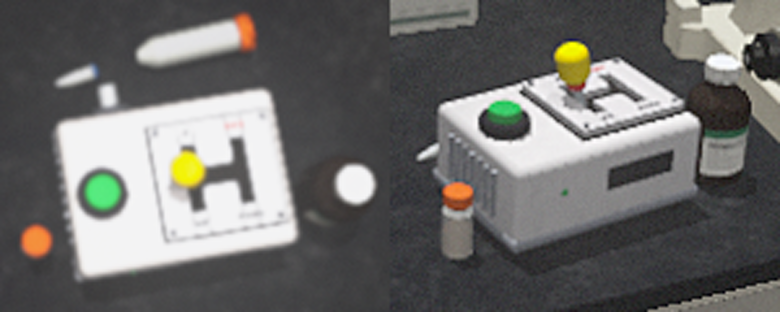

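The crop shows the lever in the left lane near neutral; the drive is yawed about +8°. I'll move in to hover left of the knob, fingers shut and aligned with the drive.

```bash
python3 -m crank '[{"jaw":0,"x":-37,"y":-24,"z":-10,"twist":-0.1},{"jaw":0,"x":-74,"y":-48,"z":-20,"twist":-0.2},{"jaw":0,"x":-111,"y":-72,"z":-20,"twist":-0.3},{"jaw":0,"x":-148,"y":-96,"z":-20,"twist":-0.4},{"jaw":0,"x":-185,"y":-120,"z":-20,"twist":-0.44},{"jaw":0,"x":-222,"y":-144,"z":-20,"twist":-0.44},{"jaw":0,"x":-259,"y":-168,"z":-20,"twist":-0.44},{"jaw":0,"x":-296,"y":-192,"z":-20,"twist":-0.44},{"jaw":0,"x":-333,"y":-216,"z":-20,"twist":-0.44},{"jaw":0,"x":-369,"y":-237,"z":-20,"twist":-0.44}]'
python3 - <<'E'
from h import *
g,s=grab("wrist");cv2.imwrite("pics/w1.png",g["img"])
print(s["time"],s["tcp_pos"].round(4) if hasattr(s["tcp_pos"],"round") else s["tcp_pos"],Ro.from_quat(s["ee_rot"]).as_matrix().round(3))
print(pose(g,s)[1],np.array(g["T_tool_cam"]).round(3))
for n,c in(("knob",Y),("button",G)):
    try: print(n,blob(g,*c)[:2])
    except Exception as e: print(n,e)
E
```

```text
time: 1.03
tcp_pos: [0.4516, 0.2782, 0.2513]
ee_rot: [-0.071, 0.998, -0.0, -0.0]
force: [1.2, 0.5, 0.4]
width: 0.0004
grasp_force: 0.0
1.0333 [0.4516 0.2782 0.2513] [[-0.99  -0.141 -0.   ]
 [-0.141  0.99  -0.   ]
 [ 0.    -0.    -1.   ]]
[0.38602006 0.26777729 0.39392867] [[ 0.001 -0.965 -0.264  0.066]
 [ 1.     0.     0.001 -0.001]
 [-0.001 -0.264  0.965 -0.143]
 [ 0.     0.     0.     1.   ]]
knob (array([199.13990268, 221.33090024]), array([184, 206,  31,  32, 822], dtype=int32))
button (array([283.80148148, 207.34074074]), array([269, 193,  30,  30, 675], dtype=int32))
```

View pics/w1.png

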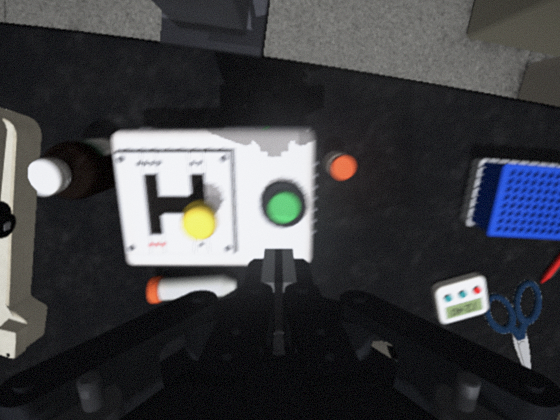

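The wrist view (up = toward the operator, right = drive's left) shows the H gate with red dots at (157,243), the knob at (199,221) just forward of the cross channel, and the button at (284,207). Now I'll measure the gate and lever.

```bash
cat > meas.py <<'E'
from h import *
yaw=np.radians(8.05)
g,s=grab("wrist");gt,_=grab("top");gs,_=grab("scene")
print(s["time"],np.round(s["tcp_pos"],4))
for nm,c in(("knob",Y),("button",G)):
    a=blob(gs,*c,(270,180,400,280))[0];b=blob(gt,*c,(270,225,380,300))[0];w=blob(g,*c)[0]
    for v in ([(g,s,w),(gt,s,b),(gs,s,a)],[(g,s,w),(gt,s,b)],[(gt,s,b),(gs,s,a)]):
        X,r=tri(v);print(nm,X.round(4),np.round(r,4))
for nm,gg,roi in(("wrist",g,(100,120,330,290)),("top",gt,(270,225,380,300))):
    V=gg["img"].max(2);
    v,u=np.mgrid[roi[1]:roi[3],roi[0]:roi[2]];uv=np.c_[u.ravel(),v.ravel()]
    W=onplane(gg,s,uv,.1);val=V[v,u].ravel()
    C=np.array([.4717,.1859]);R=np.array([[np.cos(yaw),-np.sin(yaw)],[np.sin(yaw),np.cos(yaw)]])
    L=(W[:,:2]-C)@R*1000
    def span(sel,ax):
        d=L[sel&(val<90)];return np.percentile(d[:,ax],[2,98]).round(1),len(d)
    x,y=L.T
    print(nm,"right lane y",span((abs(x)>13)&(abs(x)<27)&(y<-8)&(y>-38),1),"x",span((y<-17)&(y>-27)&(abs(x)<42),0),"cross x",span((abs(y)<9)&(abs(x)<20),0))
    d=L[(y<-10)&(y>-38)&(x>-40)&(x<40)&(val<90)&(abs(x)>13)];p=np.polyfit(d[:,0],d[:,1],1);print(" lane slope deg",np.degrees(np.arctan(p[0])))
    d=np.degrees
E
python3 -m crank '[{"jaw":0},{"jaw":0}]' ; python3 meas.py
```

```text
1.0833 [0.4583 0.273  0.2515]$[0]: bad value
Traceback (most recent call last):
  File "meas.py", line 6, in <module>
    a=blob(gs,*c,(270,180,400,280))[0];b=blob(gt,*c,(270,225,380,300))[0];w=blob(g,*c)[0]
                                         ~~~~^^^^^^^^^^^^^^^^^^^^^^^^^
  File "h.py", line 31, in blob
    i=1+np.argmax(st[1:,4]);return c[i],st[i],(l==i)
        ~~~~~~~~~^^^^^^^^^^
ValueError: attempt to get argmax of an empty sequence
```

```bash
python3 -m crank '[{"jaw":0,"x":0,"y":0,"z":0,"twist":0},{"jaw":0,"x":0,"y":0,"z":0,"twist":0}]'
sed -i 's/^    a=blob.*/    a,b=PX[nm];w=blob(g,*c)[0]/; s/^yaw=/PX={"knob":((339.97,203.54),(326.91,254.96)),"button":((313.59,222.6),(294.08,263.38))}\nyaw=/' meas.py
sed -i 's/,("top",gt,(270,225,380,300))):/,):/' meas.py
python3 meas.py
```

```text
time: 1.4
tcp_pos: [0.4496, 0.2811, 0.2512]
ee_rot: [-0.072, 0.997, 0.0, -0.001]
force: [-0.9, 0.8, 0.3]
width: 0.0005
grasp_force: 0.0
1.4 [0.4496 0.2811 0.2512]
knob [0.4735 0.214  0.1342] [0.0003 0.0014 0.0013]
knob [0.4727 0.2138 0.1369] [0.0007 0.0007]
knob [0.4733 0.214  0.1342] [0.0013 0.0013]
button [0.4583 0.2855 0.1052] [0.0004 0.0015 0.0014]
button [0.4574 0.2849 0.1088] [0.0007 0.0007]
button [0.4587 0.2853 0.105 ] [0.0014 0.0014]
wrist right lane y (array([-30. , -18.5]), 359) x (array([-29.5,  25.7]), 555) cross x (array([-8.4,  6.3]), 273)
 lane slope deg 0.012222818764547694
```

The lever sits about 6–7 mm forward of neutral, so I'll first ease it back from the forward side.

```bash
python3 -m crank '[{"jaw":0,"x":-25,"y":-34,"z":0,"twist":0},{"jaw":0,"x":-50,"y":-69,"z":0,"twist":0},{"jaw":0,"x":-52,"y":-69,"z":0,"twist":0},{"jaw":0,"x":-52,"y":-69,"z":30,"twist":0},{"jaw":0,"x":-52,"y":-69,"z":60,"twist":0},{"jaw":0,"x":-52,"y":-69,"z":90,"twist":0},{"jaw":0,"x":-52,"y":-69,"z":115,"twist":0},{"jaw":0,"x":-52,"y":-69,"z":129,"twist":0},{"jaw":0,"x":-52,"y":-69,"z":129,"twist":0},{"jaw":0,"x":-52,"y":-69,"z":129,"twist":0}]'
cat > see.py <<'E'
from h import *
import sys
g,s=grab("scene")
C=np.array([.4705,.1837]);y=np.radians(8.15);R=np.array([[np.cos(y),-np.sin(y)],[np.sin(y),np.cos(y)]])
t=(np.array(s["tcp_pos"][:2])-C)@R*1000
print("tcp own",t.round(1),"z",round(s["tcp_pos"][2]*1000,1),"F own",(np.array(s["force"][:2])@R).round(1),s["force"][2])
for n,roi in(("scene",(270,170,420,280)),("wrist",(60,100,400,330))):
    g,s=grab(n)
    try:
        b=blob(g,*Y,roi); w=onplane(g,s,b[0],.136)[0]
        print(n,b[0].round(1),b[1],"knob own @z.136",((w[:2]-C)@R*1000).round(1))
    except Exception as e: print(n,"none")
    if len(sys.argv)>1: cv2.imwrite(f"pics/{n}_{sys.argv[1]}.png",g["img"])
E
python3 see.py a; python3 -c "
import cv2,numpy as np
cv2.imwrite('pics/ab.png',np.hstack([cv2.resize(cv2.imread('pics/scene_a.png')[150:290,260:430],None,fx=2.4,fy=2.4),cv2.resize(cv2.imread('pics/wrist_a.png')[0:336,60:460],(400,336))]))"
```

```text
time: 2.38
tcp_pos: [0.5114, 0.2197, 0.1218]
ee_rot: [-0.071, 0.997, -0.0, -0.001]
force: [-0.1, 0.6, -0.1]
width: 0.0
grasp_force: 0.0
tcp own [45.6 29.9] z 121.8 F own [0.  0.6] -0.14461827867716504
scene [340.1 203.9] [333 196  14  17 183] knob own @z.136 [ 3.3 33.6]
wrist [285.3 188.1] [ 250  152   72   73 4041] knob own @z.136 [ 6.3 31.7]
```

View pics/ab.png

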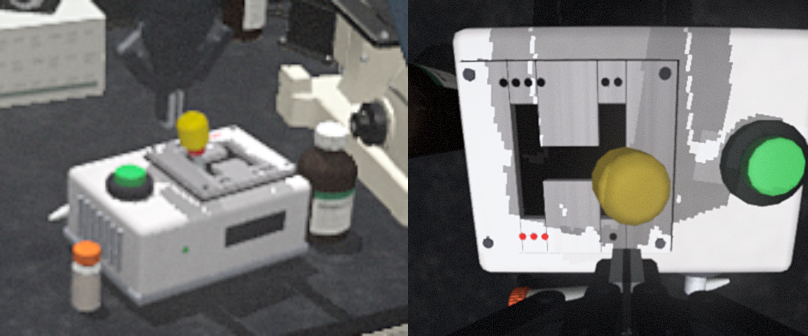

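The wrist crop shows fingertips (627,255) just forward of the knob (631,186); the cross channel is at rows 146–179, and the knob covers the lane. I'll cast those gate edges to check the centre.

```bash
python3 - <<'E'
from h import *
g,s=grab("wrist")
C=np.array([.4705,.1837]);y=np.radians(8.15);R=np.array([[np.cos(y),-np.sin(y)],[np.sin(y),np.cos(y)]])
f=lambda uv,z:((onplane(g,s,uv,z)[:,:2]-C)@R*1000).round(1)
pts=[(222,146),(222,179),(182,104),(186,216),(167,125),(193,125),(175,210),(197,210)]
print(f(pts,.1).tolist())
print("screws",f([(121,74),(317,73),(140,243),(312,243)],.1).tolist())
b=blob(g,*Y,(60,100,400,330));m=b[2];print(b[1],"knob left/right/top/bot @.136",f([(b[1][0],b[0][1]),(b[1][0]+b[1][2],b[0][1]),(b[0][0],b[1][1]),(b[0][0],b[1][1]+b[1][3])],.145).tolist())
E
```

```text
[[-8.4, -0.2], [8.8, -1.0], [-29.1, -19.4], [29.1, -21.6], [-19.0, -27.8], [-18.9, -14.5], [25.7, -27.4], [25.7, -15.4]]
screws [[-43.7, -48.7], [-43.5, 47.6], [45.0, -49.0], [44.8, 47.5]]
[ 249  152   73   72 4032] knob left/right/top/bot @.136 [[4.4, 17.3], [4.4, 45.6], [-9.1, 31.4], [19.3, 31.6]]
```

```bash
python3 -m crank '[{"jaw":0,"x":8,"y":0,"z":0,"twist":0},{"jaw":0,"x":12,"y":0,"z":0,"twist":0},{"jaw":0,"x":15,"y":0,"z":0,"twist":0},{"jaw":0,"x":17,"y":0,"z":0,"twist":0},{"jaw":0,"x":19,"y":0,"z":0,"twist":0},{"jaw":0,"x":19,"y":0,"z":0,"twist":0}]'; python3 see.py b
```

```text
time: 3.08
tcp_pos: [0.4938, 0.2166, 0.1228]
ee_rot: [-0.071, 0.998, 0.0, 0.001]
force: [1.6, 0.3, 0.9]
width: -0.0002
grasp_force: 0.9
tcp own [27.7 29.2] z 122.8 F own [1.6 0.1] 0.9060931045139337
scene [340.6 204.2] [334 197  14  16 174] knob own @z.136 [ 1.3 33.6]
wrist [286.7 229.4] [ 251  195   71   69 3662] knob own @z.136 [ 4.7 31.8]
```

```bash
python3 -m crank '[{"jaw":0,"x":2,"y":0,"z":0,"twist":0},{"jaw":0,"x":3,"y":0,"z":0,"twist":0},{"jaw":0,"x":3,"y":0,"z":0,"twist":0}]'; python3 see.py c; python3 -m crank '[{"jaw":0,"x":-12,"y":0,"z":0,"twist":0},{"jaw":0,"x":-12,"y":0,"z":-30,"twist":0},{"jaw":0,"x":-12,"y":0,"z":-50,"twist":0},{"jaw":0,"x":-12,"y":20,"z":-50,"twist":0},{"jaw":0,"x":-6,"y":46,"z":-50,"twist":0},{"jaw":0,"x":24,"y":46,"z":-50,"twist":0},{"jaw":0,"x":26,"y":46,"z":-50,"twist":0},{"jaw":0,"x":26,"y":46,"z":-50,"twist":0}]'; python3 see.py d
```

```text
time: 3.48
tcp_pos: [0.4903, 0.216, 0.1223]
ee_rot: [-0.071, 0.998, -0.0, 0.0]
force: [1.7, -0.9, 1.7]
width: -0.0
grasp_force: 1.0
tcp own [24.2 29.2] z 122.3 F own [ 1.6 -1.1] 1.6768736585715633
scene [341.5 205. ] [335 197  13  17 173] knob own @z.136 [-3.  34.1]
wrist [286.7 229.2] [ 252  195   70   69 3697] knob own @z.136 [ 1.1 31.8]
time: 4.3
tcp_pos: [0.4544, 0.2574, 0.1715]
ee_rot: [-0.071, 0.997, -0.001, -0.003]
force: [1.2, 0.9, -0.0]
width: 0.0002
grasp_force: 0.0
tcp own [-5.5 75.3] z 171.5 F own [1.3 0.8] -0.03322886127993101
scene [341.4 204.6] [335 197  13  17 183] knob own @z.136 [-1.4 33.3]
wrist [204.8 244.9] [ 180  222   50   47 1865] knob own @z.136 [ 1.4 29.9]
```

```bash
python3 -m crank '[{"jaw":0,"x":0,"y":0,"z":0,"twist":0},{"jaw":0,"x":-2,"y":0,"z":25,"twist":0},{"jaw":0,"x":-2,"y":0,"z":48,"twist":0},{"jaw":0,"x":-2,"y":0,"z":48,"twist":0},{"jaw":0,"x":-2,"y":0,"z":48,"twist":0}]'; python3 see.py e; python3 -m crank '[{"jaw":0,"x":0,"y":-7,"z":0,"twist":0},{"jaw":0,"x":0,"y":-12,"z":0,"twist":0},{"jaw":0,"x":0,"y":-16,"z":0,"twist":0},{"jaw":0,"x":0,"y":-20,"z":0,"twist":0},{"jaw":0,"x":0,"y":-24,"z":0,"twist":0},{"jaw":0,"x":0,"y":-24,"z":0,"twist":0}]'; python3 see.py f
```

```text
time: 4.87
tcp_pos: [0.4598, 0.2576, 0.1234]
ee_rot: [-0.07, 0.998, -0.0, -0.001]
force: [1.3, 0.7, 0.8]
width: 0.0
grasp_force: 0.0
tcp own [-0.1 74.7] z 123.4 F own [1.4 0.5] 0.8139015225457742
scene [341.4 204.7] [335 197  14  17 182] knob own @z.136 [-1.7 33.5]
wrist [177.8 274.2] [ 147  247   66   59 2733] knob own @z.136 [ 0.5 28.4]
time: 5.52
tcp_pos: [0.4638, 0.2338, 0.1246]
ee_rot: [-0.07, 0.998, 0.0, 0.0]
force: [-0.2, 1.3, 1.6]
width: 0.0
grasp_force: 0.7
tcp own [ 0.5 50.6] z 124.6 F own [0.  1.3] 1.590210921202173
scene [345.8 203.1] [341 195  11  17 167] knob own @z.136 [ 0.3 19.7]
wrist [208.9 275.3] [ 176  252   67   48 2307] knob own @z.136 [-0.2 18.4]
```

```bash
python3 -m crank '[{"jaw":0,"x":0,"y":-6,"z":0,"twist":0},{"jaw":0,"x":0,"y":-12,"z":0,"twist":0},{"jaw":0,"x":0,"y":-18,"z":0,"twist":0},{"jaw":0,"x":0,"y":-24,"z":0,"twist":0},{"jaw":0,"x":0,"y":-30,"z":0,"twist":0},{"jaw":0,"x":0,"y":-36,"z":0,"twist":0},{"jaw":0,"x":0,"y":-42,"z":0,"twist":0},{"jaw":0,"x":0,"y":-46,"z":0,"twist":0},{"jaw":0,"x":0,"y":-46,"z":0,"twist":0}]'; python3 see.py g; cd pics; python3 -c "
import cv2,numpy as np
cv2.imwrite('g.png',np.hstack([cv2.resize(cv2.imread('scene_g.png')[150:290,260:430],None,fx=2.4,fy=2.4),cv2.resize(cv2.imread('wrist_g.png')[0:336,60:460],(400,336))]))"
```

```text
time: 6.42
tcp_pos: [0.4699, 0.1878, 0.1241]
ee_rot: [-0.07, 0.998, -0.0, -0.0]
force: [0.5, -0.3, -0.0]
width: -0.0001
grasp_force: 0.1
tcp own [-0.   4.2] z 124.1 F own [ 0.4 -0.3] -0.0486339954331286
scene [362.2 199.4] [357 192  12  16 156] knob own @z.136 [ -1.4 -25.4]
wrist [205.8 275.2] [ 175  251   64   49 2233] knob own @z.136 [ -0.6 -29.1]
```

View pics/g.png

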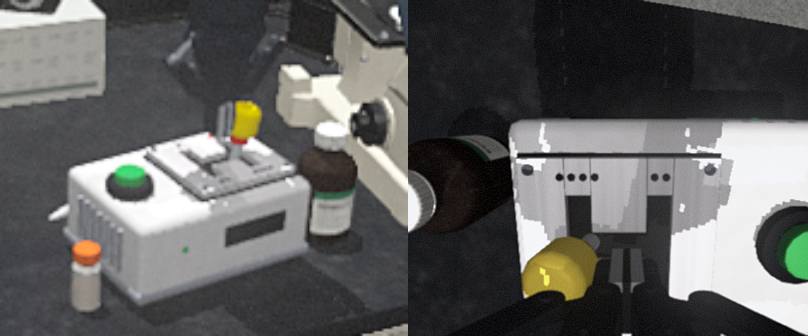

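The views show the knob leaning right at (240,118)/(560,268), fingers left of it, in neutral; it needs a few mm more.

```bash
python3 -m crank '[{"jaw":0,"x":0,"y":-2,"z":0,"twist":0},{"jaw":0,"x":0,"y":-4,"z":0,"twist":0},{"jaw":0,"x":0,"y":-4,"z":0,"twist":0},{"jaw":0,"x":0,"y":-4,"z":0,"twist":0}]'; python3 see.py h
```

```text
time: 6.9
tcp_pos: [0.4703, 0.185, 0.1242]
ee_rot: [-0.071, 0.998, 0.0, -0.0]
force: [0.4, 2.1, -0.3]
width: 0.0004
grasp_force: 0.5
tcp own [0.  1.3] z 124.2 F own [0.7 2. ] -0.28310183637071146
scene [363.1 199.4] [358 192  12  16 152] knob own @z.136 [ -2.5 -27.3]
wrist [207.6 274.8] [ 177  250   63   50 2259] knob own @z.136 [ -0.7 -31.6]
```

```bash
python3 -m crank '[{"jaw":0,"x":0,"y":10,"z":0,"twist":0},{"jaw":0,"x":0,"y":12,"z":-25,"twist":0},{"jaw":0,"x":0,"y":12,"z":-50,"twist":0},{"jaw":0,"x":25,"y":0,"z":-50,"twist":0},{"jaw":0,"x":48,"y":-20,"z":-50,"twist":0},{"jaw":0,"x":48,"y":-32,"z":-50,"twist":0},{"jaw":0,"x":48,"y":-32,"z":-50,"twist":0},{"jaw":0,"x":48,"y":-32,"z":-25,"twist":0},{"jaw":0,"x":48,"y":-32,"z":-1,"twist":0},{"jaw":0,"x":48,"y":-32,"z":-1,"twist":0}]'; python3 see.py i;  cd pics; python3 -c "
import cv2,numpy as np
cv2.imwrite('i.png',np.hstack([cv2.resize(cv2.imread('scene_i.png')[150:290,260:430],None,fx=2.4,fy=2.4),cv2.resize(cv2.imread('wrist_i.png')[40:376,60:460],(400,336))]))"
```

```text
time: 7.88
tcp_pos: [0.4261, 0.1468, 0.1227]
ee_rot: [-0.07, 0.998, -0.0, -0.003]
force: [-1.5, -0.7, 0.6]
width: -0.0003
grasp_force: 0.0
tcp own [-49.2 -30.2] z 122.7 F own [-1.5 -0.5] 0.6018587279906543
scene [361.7 199.8] [355 192  15  16 169] knob own @z.136 [ -2.7 -23. ]
wrist none
```

View pics/i.png

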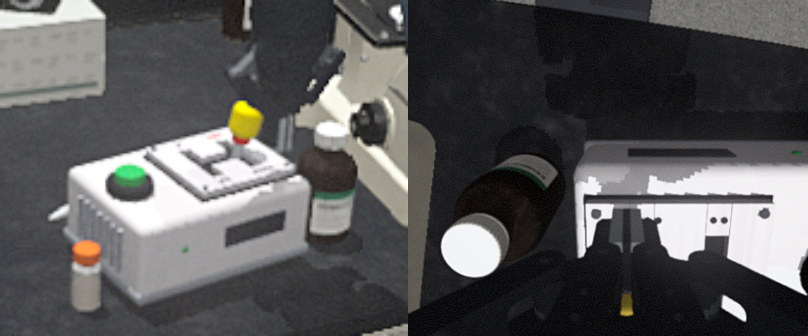

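The views show fingers behind the knob on the operator side, but the scene ray puts the knob at about y −25. That is not yet mid-lane (the fingertips are thinner than I assumed), so I'll go back and push about 7 mm further right.

```bash
python3 -m crank '[{"jaw":0,"x":0,"y":0,"z":-25,"twist":0},{"jaw":0,"x":0,"y":0,"z":-50,"twist":0},{"jaw":0,"x":-10,"y":20,"z":-50,"twist":0},{"jaw":0,"x":-30,"y":44,"z":-50,"twist":0},{"jaw":0,"x":-48,"y":44,"z":-50,"twist":0},{"jaw":0,"x":-48,"y":44,"z":-50,"twist":0},{"jaw":0,"x":-48,"y":44,"z":-20,"twist":0},{"jaw":0,"x":-48,"y":44,"z":3,"twist":0},{"jaw":0,"x":-48,"y":44,"z":3,"twist":0},{"jaw":0,"x":-48,"y":44,"z":3,"twist":0}]'; python3 see.py; python3 -m crank '[{"jaw":0,"x":0,"y":-6,"z":0,"twist":0},{"jaw":0,"x":0,"y":-10,"z":0,"twist":0},{"jaw":0,"x":0,"y":-13,"z":0,"twist":0},{"jaw":0,"x":0,"y":-15,"z":0,"twist":0},{"jaw":0,"x":0,"y":-17,"z":0,"twist":0},{"jaw":0,"x":0,"y":-17,"z":0,"twist":0},{"jaw":0,"x":0,"y":-17,"z":0,"twist":0}]'; python3 see.py
```

```text
time: 8.87
tcp_pos: [0.4676, 0.1964, 0.1223]
ee_rot: [-0.07, 0.998, -0.0, -0.001]
force: [0.2, -0.1, 0.2]
width: -0.0001
grasp_force: 0.0
tcp own [-1.1 13. ] z 122.3 F own [ 0.2 -0.1] 0.21489649829327923
scene [362.1 199.2] [355 192  15  16 185] knob own @z.136 [ -0.6 -25.7]
wrist [176.7 275.9] [ 148  250   64   56 2441] knob own @z.136 [  0.2 -33.8]
time: 9.6
tcp_pos: [0.4715, 0.18, 0.1225]
ee_rot: [-0.07, 0.998, 0.0, 0.0]
force: [0.2, 2.2, 1.6]
width: 0.0001
grasp_force: 0.9
tcp own [ 0.5 -3.8] z 122.5 F own [0.5 2.2] 1.5995024570430227
scene [364.8 199.6] [359 192  13  16 154] knob own @z.136 [ -5.1 -30.2]
wrist [206.2 274.7] [ 175  250   64   50 2265] knob own @z.136 [ -1.4 -36.9]
```

```bash
python3 -m crank '[{"jaw":0,"x":0,"y":10,"z":0,"twist":0},{"jaw":0,"x":0,"y":14,"z":-25,"twist":0},{"jaw":0,"x":0,"y":14,"z":-50,"twist":0},{"jaw":0,"x":25,"y":0,"z":-50,"twist":0},{"jaw":0,"x":46,"y":-20,"z":-50,"twist":0},{"jaw":0,"x":46,"y":-29,"z":-50,"twist":0},{"jaw":0,"x":46,"y":-29,"z":-50,"twist":0},{"jaw":0,"x":46,"y":-29,"z":-25,"twist":0},{"jaw":0,"x":46,"y":-29,"z":0,"twist":0},{"jaw":0,"x":46,"y":-29,"z":0,"twist":0}]'; python3 see.py ; python3 -m crank '[{"jaw":0,"x":-8,"y":0,"z":0,"twist":0},{"jaw":0,"x":-14,"y":0,"z":0,"twist":0},{"jaw":0,"x":-20,"y":0,"z":0,"twist":0},{"jaw":0,"x":-25,"y":0,"z":0,"twist":0},{"jaw":0,"x":-29,"y":0,"z":0,"twist":0},{"jaw":0,"x":-32,"y":0,"z":0,"twist":0},{"jaw":0,"x":-32,"y":0,"z":0,"twist":0}]';python3 see.py
```

```text
time: 10.58
tcp_pos: [0.4282, 0.1451, 0.1193]
ee_rot: [-0.07, 0.998, 0.0, -0.003]
force: [-0.1, 0.1, -0.4]
width: -0.0001
grasp_force: 0.0
tcp own [-47.3 -32.2] z 119.3 F own [-0.1  0.1] -0.36058629488096544
scene [363.  200.4] [357 192  14  16 143] knob own @z.136 [ -6.6 -23.8]
wrist none
time: 11.32
tcp_pos: [0.4622, 0.1494, 0.1224]
ee_rot: [-0.07, 0.998, 0.0, 0.0]
force: [-0.9, -0.5, 1.0]
width: -0.0001
grasp_force: 0.7
tcp own [-13.1 -32.8] z 122.4 F own [-1.  -0.4] 1.0276110414395812
scene [357.6 197.5] [353 190   9  16 104] knob own @z.136 [ 11.5 -21.8]
wrist none
```

```bash
python3 -m crank '[{"jaw":0,"x":-3,"y":0,"z":1,"twist":0},{"jaw":0,"x":-6,"y":0,"z":2,"twist":0},{"jaw":0,"x":-9,"y":0,"z":3,"twist":0},{"jaw":0,"x":-12,"y":0,"z":4,"twist":0},{"jaw":0,"x":-15,"y":0,"z":4,"twist":0},{"jaw":0,"x":-15,"y":0,"z":4,"twist":0}]'; python3 see.py; python3 -m crank '[{"jaw":0,"x":-1,"y":0,"z":0,"twist":0},{"jaw":0,"x":-2,"y":0,"z":0,"twist":0},{"jaw":0,"x":-2,"y":0,"z":0,"twist":0}]'; python3 see.py
```

```text
time: 11.97
tcp_pos: [0.477, 0.1515, 0.118]
ee_rot: [-0.07, 0.998, 0.0, 0.0]
force: [-1.0, 0.9, -0.1]
width: 0.0004
grasp_force: 0.7
tcp own [  1.9 -32.8] z 118.0 F own [-0.9  1. ] -0.1462486121081159
scene [353.3 195.9] [349 189   9  14 105] knob own @z.136 [ 23.4 -17.9]
wrist none
time: 12.37
tcp_pos: [0.4779, 0.1516, 0.1182]
ee_rot: [-0.071, 0.998, -0.0, -0.0]
force: [-1.7, -0.0, -0.5]
width: -0.0003
grasp_force: 1.0
tcp own [  2.8 -32.8] z 118.2 F own [-1.7  0.2] -0.5087898948637622
scene [353.1 195.7] [349 189   9  14 106] knob own @z.136 [ 24.7 -18.1]
wrist none
```

```bash
python3 -m crank '[{"jaw":0,"x":-1,"y":0,"z":0,"twist":0},{"jaw":0,"x":-2,"y":0,"z":0,"twist":0},{"jaw":0,"x":-2,"y":0,"z":0,"twist":0}]'; python3 -m crank '[{"jaw":0,"x":-1,"y":0,"z":0,"twist":0},{"jaw":0,"x":-2,"y":0,"z":0,"twist":0},{"jaw":0,"x":-2,"y":0,"z":0,"twist":0}]'; python3 see.py
```

```text
time: 12.77
tcp_pos: [0.4801, 0.1519, 0.1182]
ee_rot: [-0.071, 0.998, -0.0, -0.0]
force: [-3.0, -0.4, -2.2]
width: -0.0002
grasp_force: 1.2
time: 13.02
tcp_pos: [0.4807, 0.1521, 0.1181]
ee_rot: [-0.071, 0.997, -0.0, -0.002]
force: [-5.4, -0.8, 0.2]
width: -0.0002
grasp_force: 2.6
tcp own [  5.6 -32.8] z 118.1 F own [-5.4  0. ] 0.20497939217928973
scene [352.5 195.8] [348 189   9  14 106] knob own @z.136 [ 24.9 -16.5]
wrist none
```

```bash
python3 -m crank '[{"jaw":0,"x":0,"y":0,"z":0,"twist":0},{"jaw":0,"x":10,"y":0,"z":0,"twist":0},{"jaw":0,"x":20,"y":0,"z":-20,"twist":0},{"jaw":0,"x":20,"y":0,"z":-60,"twist":0},{"jaw":0,"x":20,"y":35,"z":-65,"twist":0},{"jaw":0,"x":10,"y":70,"z":-65,"twist":0},{"jaw":0,"x":4,"y":105,"z":-65,"twist":0},{"jaw":0,"x":4,"y":135,"z":-65,"twist":0},{"jaw":0,"x":4,"y":135,"z":-65,"twist":0},{"jaw":0,"x":4,"y":135,"z":-65,"twist":0}]'; python3 see.py k; cd pics; python3 -c "
import cv2,numpy as np
cv2.imwrite('k.png',np.hstack([cv2.resize(cv2.imread('scene_k.png')[150:290,260:430],None,fx=2.4,fy=2.4),cv2.resize(cv2.imread('wrist_k.png')[40:376,0:400],(400,336))]))"
```

```text
time: 14.0
tcp_pos: [0.4601, 0.2871, 0.1839]
ee_rot: [-0.072, 0.997, 0.001, 0.002]
force: [-0.7, -0.2, 0.2]
width: 0.0
grasp_force: 0.0
tcp own [  4.3 103.8] z 183.9 F own [-0.7 -0.1] 0.1984743082258849
scene [354.8 195.5] [348 189  14  14 171] knob own @z.136 [ 23.9 -22.4]
wrist [ 83.7 272.1] [  60  246   52   52 1951] knob own @z.136 [ 31.6 -28.7]
```

View pics/k.png

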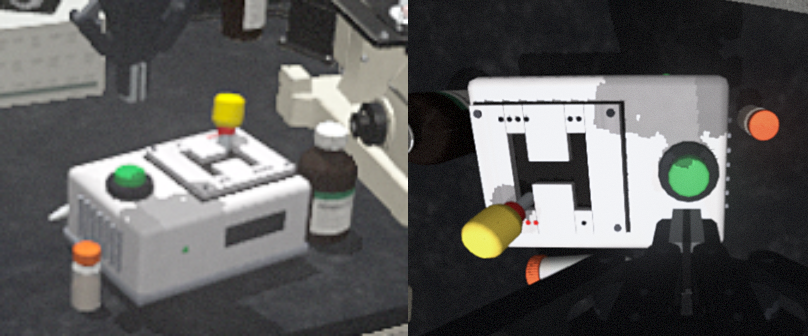

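The lever stands at the forward end of the right lane by the three red dots (stem (520,208), knob (492,231)). Now I'll measure the button height and press.

```bash
python3 - <<'E'
from h import *
g,s=grab("wrist");b=blob(g,*G);C=np.array([.4705,.1837]);y=np.radians(8.15);R=np.array([[np.cos(y),-np.sin(y)],[np.sin(y),np.cos(y)]])
m=b[2].astype(np.uint8);(c,r)=cv2.minEnclosingCircle(np.argwhere(m)[:,::-1].astype(np.float32))
print(b[0],b[1],c,r)
X,res=tri([(g,s,b[0]),(get_image("scene"),s,(313.59,222.6))]);print(X,res)
v,u=np.where(b[2]);P=bydepth(g,s,np.c_[u,v]);print("depth",np.median(P,0),np.percentile(P[:,2],[5,95]))
print("own",((P.mean(0)[:2]-C)@R*1000),((onplane(g,s,b[0],.108)[0,:2]-C)@R*1000), s["tcp_pos"])
E
```

```text
[281.50212404 217.51231946] [ 261  198   41   39 1177] (281.17498779296875, 216.5) 20.329416275024414
[0.45865741 0.28632058 0.1050758 ] [np.float64(0.0004873176771218036), np.float64(0.00048731767712185357)]
depth [0.45626899 0.28566039 0.11198318] [0.11079827 0.1130892 ]
own [  0.27981798 102.79451707] [  1.62912895 102.85806567] [0.4596919  0.28460701 0.18347659]
```

```bash
python3 -m crank '[{"jaw":0,"x":2,"y":1,"z":25,"twist":0},{"jaw":0,"x":2,"y":1,"z":50,"twist":0},{"jaw":0,"x":2,"y":1,"z":65,"twist":0},{"jaw":0,"x":2,"y":1,"z":68,"twist":0},{"jaw":0,"x":2,"y":1,"z":71,"twist":0},{"jaw":0,"x":2,"y":1,"z":71,"twist":0},{"jaw":0,"x":2,"y":1,"z":71,"twist":0}]'; python3 -m crank '[{"jaw":0,"x":0,"y":0,"z":1,"twist":0},{"jaw":0,"x":0,"y":0,"z":2,"twist":0},{"jaw":0,"x":0,"y":0,"z":2,"twist":0},{"jaw":0,"x":0,"y":0,"z":2,"twist":0}]';  python3 -m crank '[{"jaw":0,"x":0,"y":0,"z":1,"twist":0},{"jaw":0,"x":0,"y":0,"z":2,"twist":0},{"jaw":0,"x":0,"y":0,"z":2,"twist":0},{"jaw":0,"x":0,"y":0,"z":2,"twist":0}]'
```

```text
time: 14.83
tcp_pos: [0.458, 0.286, 0.1132]
ee_rot: [-0.07, 0.998, 0.0, 0.001]
force: [0.4, 0.3, 0.3]
width: 0.0001
grasp_force: 0.0
time: 15.17
tcp_pos: [0.4581, 0.2863, 0.1111]
ee_rot: [-0.071, 0.997, 0.0, 0.001]
force: [1.2, -0.1, 1.8]
width: 0.0003
grasp_force: 1.0
time: 15.5
tcp_pos: [0.4581, 0.2863, 0.1086]
ee_rot: [-0.071, 0.998, 0.0, 0.001]
force: [1.8, 0.0, 3.4]
width: -0.0001
grasp_force: 1.7
```

```bash
python3 -m crank '[{"jaw":0,"x":0,"y":0,"z":1,"twist":0},{"jaw":0,"x":0,"y":0,"z":2,"twist":0},{"jaw":0,"x":0,"y":0,"z":2,"twist":0},{"jaw":0,"x":0,"y":0,"z":2,"twist":0}]'; python3 -m crank '[{"jaw":0,"x":0,"y":0,"z":1,"twist":0},{"jaw":0,"x":0,"y":0,"z":2,"twist":0},{"jaw":0,"x":0,"y":0,"z":2,"twist":0},{"jaw":0,"x":0,"y":0,"z":2,"twist":0}]'
```

```text
time: 15.83
tcp_pos: [0.458, 0.2863, 0.1066]
ee_rot: [-0.071, 0.998, 0.0, 0.001]
force: [2.7, 0.9, 5.7]
width: 0.0002
grasp_force: 2.3
time: 16.17
tcp_pos: [0.458, 0.2863, 0.1059]
ee_rot: [-0.071, 0.998, 0.0, 0.001]
force: [2.0, 0.8, 13.6]
width: 0.0
grasp_force: 7.0
```

Bottomed out at 13.6 N, so the button is fully down. I'll release and check.

```bash
python3 -m crank '[{"jaw":0,"x":0,"y":0,"z":-4,"twist":0},{"jaw":0,"x":0,"y":0,"z":-10,"twist":0},{"jaw":0,"x":0,"y":0,"z":-40,"twist":0},{"jaw":0,"x":0,"y":0,"z":-80,"twist":0},{"jaw":0,"x":0,"y":0,"z":-100,"twist":0},{"jaw":0,"x":0,"y":0,"z":-100,"twist":0},{"jaw":0,"x":0,"y":0,"z":-100,"twist":0},{"jaw":0,"x":0,"y":0,"z":-100,"twist":0}]'; python3 see.py m; python3 - <<'E'
from h import *
g,s=grab("wrist");b=blob(g,*G);v,u=np.where(b[2]);print("button z",np.median(bydepth(g,s,np.c_[u,v]),0))
E
```

```text
time: 16.83
tcp_pos: [0.4548, 0.2854, 0.2027]
ee_rot: [-0.071, 0.998, -0.001, -0.003]
force: [1.0, -0.5, 0.2]
width: -0.0001
grasp_force: 0.0
tcp own [ -1.1 102.9] z 202.7 F own [ 0.9 -0.6] 0.18417679218538408
scene [354.7 195.4] [348 189  14  14 170] knob own @z.136 [ 24.  -22.4]
wrist [ 96.8 267.4] [  71  243   54   48 1739] knob own @z.136 [ 31.9 -30. ]
button z [0.45592068 0.28516069 0.11193436]
```

View pics/wrist_m.png

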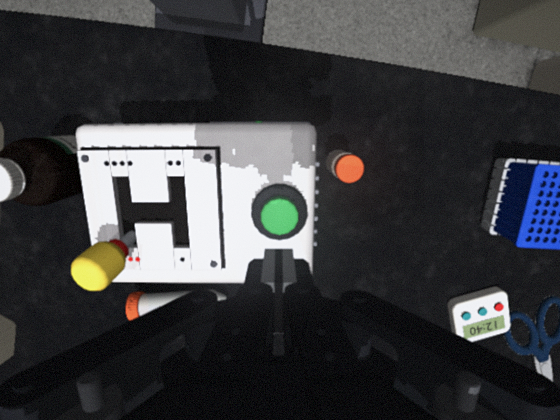

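The picture shows the knob (97,267) still home in the third slot, the button (280,213) back out at 112 mm, and the bystanders undisturbed. The arm is clear.

```bash
python3 -c "
from workcell import job
print(job.hand_in())"
```

```text
the job is handed in; nothing more can be done
None
```

The lever is in third gear and the start button was pressed fully down and has sprung back out; the job was handed in at about 17 s with the arm clear, though the hand-in returned no verdict.

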